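# Lock the blade chest: hasp over, carabiner snapped on the staple

### The job

The blade chest is to be locked up for the night. Fold its hasp down flat over the staple, then take the red carabiner from the wooden block and press its sprung gate against the staple until the gate gives and the staple's bar slips inside behind the nose, so that the gate snaps shut round it. Before you let go, pull the carabiner upward once with about 10 N to be sure that it is caught, then leave it hooked there, let go, however it comes to lie; work gently, never forcing it with more than 20 N, and leave the lid shut and the other things where they are.

Things in the scene. Friction and masses are not known exactly. Their poses are not given: they have to be found in the camera images.
- chest: Green sheet-steel chest fixed to the bench, 230 (x) x 240 (y) x 78 mm high. Origin: centre of its underside; x points from its front to its back, z up. The front 110 mm of its top is a fixed deck, the rest is the lid, level with it. From the deck rises the staple: an upright bright loop of round bar in the chest's x-z plane.
- staple: Foot plate of the staple on the chest's deck, 60 x 34 mm, origin at (-55, 0, 78) mm in the chest's frame, axes parallel to it. Through it stands the staple, a U-bolt of 8 mm bar: its legs stand 34 mm apart along x (axes, 26 mm free between them), joined on top by a bar along x, 22 mm of it straight. It is set stiffly, by hand: see staple_mid.
- staple_mid (a point): Point on the staple's upright centre line, 111.5 mm above the bench: where its top bar (axis) is on average. The U-bolt is screwed in more or less and a little bent, so the bar really lies 104 to 119 mm above the bench and up to 5 mm to either side (chest y). This reading does not show that: look, or feel. Over the flat hasp 17 to 32 mm are free under the bar.
- leg_front (a point): Front leg of the staple, about half-way up: (-72, 0, 94) mm in the chest's frame.
- leg_back (a point): Back leg of the staple, about half-way up: (-38, 0, 94) mm in the chest's frame.
- lid (a joint): Angle of the chest's lid (rad), 0 shut, hinged at the back of the chest; it starts shut and stays so by its weight.
- hasp (a joint): Angle of the steel hasp leaf (rad): 0 flat forward over the deck, the staple standing up through its slot, 1.57 upright, more leans back over the lid. The leaf is 101 mm long from its pin, 60 mm wide, 4 mm thick; flat, its top face is 83 mm above the bench. The stiff pin holds it at any angle; about 1 N at its free edge moves it.
- hasp_hinge (a point): Middle of the hasp's hinge pin on the front edge of the lid: (-3, 0, 82) mm in the chest's frame; the pin runs along the chest's y.
- hasp_edge (a point): Middle of the hasp's free edge, a 6 mm roll along the chest's y, 98 mm from the hinge pin.
- carabiner: Red steel carabiner of 11 mm round bar, 119 mm long (x), 11 mm thick (y), 74 mm high (z), about 0.2 kg. Origin: mid-length at its underside (gate side). z points from the gate up to the straight spine, x to the nose end. It stands spine up in the slot of the wooden block; it may go on the staple either way round.
- spine (a point): Middle of the carabiner's spine, on its axis: (0, 0, 68.5) mm in the carabiner's frame, straight from x = -32 to 32 mm; the place to grip it, across its thickness.
- nose (a point): Free end of the carabiner's frame (the nose), (41, 0, 7.5) mm in the carabiner's frame, 11 mm thick; its upper side is at z = 13 mm. From here the frame runs on to the end bow, whose inner side is at x = 48.5 mm.
- gate (a joint): Angle of the bright gate (rad): 0 shut, up to 0.75 swung inward; a spring shuts it. Gate 9 mm thick, shut its axis runs along the carabiner's x at z = 5.5 mm, from its pin at x = -40 to its free end at x = 34 mm. Near the free end it takes about 2 N to start it, 6 N at 0.4 rad, 8 N at 0.6.
- seat (a point): Where the staple bar's axis lies when fully home behind the nose: (44, 0, 19) mm in the carabiner's frame. On the way in, the bar opens the gate at x = 15 to 28 mm, comes up inside to z = 18 mm or more (nose still above or just on the hasp), then goes toward the nose; past x = 39 mm the gate snaps shut behind it.
- block: Beech block fixed to the bench, 150 (x) x 60 (y) x 40 mm high, origin: centre of its underside. A slot 128 x 13 mm along its x, floor at z = 12 mm, holds the carabiner upright; the carabiner stands out 46 mm above the block.
- oil_tin: Red oil tin, 53 mm across, 75 mm high, standing in front of the chest on the right; leave it.
- grey_nagura: Small dark grey rubbing stone, 24 x 46 x 20 mm, in front of the chest; leave it.
- brush: Wooden scrub brush, 41 x 156 x 26 mm, in front of the chest on the left; leave it.

How it is judged:
By the outcome, as a careful person would: the job done as asked, in the order asked, and still so for the second after the job is handed in, with the robot touching nothing.
It also fails if it takes over 67 s, if anything falls off the work surface, if the arm or the gripper's body presses on something with over 40 N, if the wrist force passes 120 N, or if a joint passes its speed limit or range.

### The arm

A 6-joint arm with a two-finger parallel gripper is mounted at the origin on a cart in front of the work surface, level with it; the furniture and walls round the work are solid. World frame = base frame: x ahead of the robot, y to its left, z up, the work surface at z = 0. Lengths are in mm, angles in rad, forces in N, time in s.
With the tool pointing down it reaches from about 275 to 1000 mm from the base axis. Payload 8.4 kg.
Tool frame: the origin (TCP) lies at the very end of the fingers, on their centre line; the grasp point (between the pads) lies 19 mm behind it (r.pinch_z is the distance from the TCP to the grasp point, in mm); z points along the fingers, y is the line along which they close (so a half turn about z gives the same grasp; the last joint's range is limited). The gripper opens to 85 mm and grips with 20 to 120 N. Pads are 22 mm wide; open, the fingers measure 114 mm over their backs; the gripper's body (76 mm by 85 mm) begins 54 mm behind the grasp point. The pads swing forward as they close: fully open they stand 13 mm farther back than shut.
Start: joints at [1.207, 0.353, 1.633, -0, 1.155, -0.002], TCP at [221.223, 584.541, 231.281] pointing down, gripper open.
Joint ranges: [-2.63, 2.63], [-0.92, 2.1], [0.06, 2.66], [-1.3, 4.44], [0, 2.69], [-3.02, 3.02]. Speed limits (rad/s): [2.22, 2.22, 2.79, 3.14, 3.14, 3.14].

### API

Orientations are given as [roll, pitch, yaw] about the fixed x, y, z axes, in that order (R = Rz(yaw) Ry(pitch) Rx(roll)).
In Python, from rig import r gives the robot as it stands.
- The arm moves only by the tool carry_out, never from a script. Its argument "series" is a list of rows, each a list of 7 numbers: the turn, a rotation vector about the tool's x, y, z as a fraction of full scale, then the shift along the tool's x, y, z as a fraction of full scale, then the gripper command: -1 is fully open, 1 is shut, values between are in proportion. A call has 1 to 8 rows; each row is the pose to reach, as a shift and turn from the pose commanded when the call began, along the tool's axes at that moment, turning the shorter way round; what a row does not reach only later rows make up. Full scale, the value 1, is 0.25 m for a shift and pi rad for a turn. A row lasts 1/8 s, in which the tool goes at most 62.5 mm and 10.7 degrees, less where a joint would pass 70% of its speed; a pose out of reach is approached as far as the arm can. A call with a number of a shift or a turn outside -1 to 1 is refused whole. A call with a gripper value outside its range is refused whole. The fingers move at their own pace and stop on an object; "force" is the grip in N (left out, the last holds). Time passes only in rows, so rows that repeat a pose let the fingers close. It gives the time, the measured TCP pose, the force, the opening and the grip force at its end, in the units of the state.
- r.sense(): the state, without advancing time (a new reading comes with each control period).
- r.grab_frame(name): name is "scene" or "top" or "wrist"; returns the picture (400x640x3 uint8, red, green, blue); there is no depth.
- r.get_calibration(name): a dict with "K" (3x3 intrinsics, pixels), "distortion" ([k1, k2, p1, p2, k3] as OpenCV has them; the pictures are not rectified), "pose" (4x4, takes a point from camera to world coordinates). Camera axes: x right, y up, looking along -z (the intrinsics and any distortion apply to the point x, -y, -z); pixel columns grow to the right and rows downward; lengths in mm; the calibration is good to about 2 mm. A picture is of the moment at which its call begins: read the wrist's pose just before it. get_calibration takes no time and is no camera call; for the wrist camera it gives the pose at the moment of the call.
- r.sign_off(): hands the job in; it is judged then, once.
Trained networks look in the newest picture that a camera, given by its name, has taken for a name from the list of things; names that differ only in an ending like _2 or _b are one class to them, and where a whole thing is asked for, a point or a joint stands for the part that bears it (a point fixed in the world has none). Each returns a list of dicts, best first, with "score" (0 to 1); they miss things now and then, are a little off and sometimes report something else, mostly with a low value. They report only what shows in the picture. A call takes as long as a camera call.
- r.silhouettes(camera, label): "region" (400x640 bool, what is visible of it) and "position" ([row, column] in pixels, amid what is visible of it).
The state is a dict: "clock": time; "qpos": joint angles; "qvel": joint speeds; "joint_efforts": joint torques, N m; "eef_pos": TCP position; "tcp_rot": TCP orientation; "contact_force": force on the tool from outside, world axes, zero at the start; "wrist_torque": the same for the moment, N m; "opening": opening from 0.0 (shut) to 1.0 (fully open); "grasp_force": force on a finger pad.
Only numpy, scipy, OpenCV 4.12 (cv2) and the standard library are available. Lean on these libraries where they do the work, as an engineer would, in place of code of your own. Each camera call takes 0.05 s, during which the arm holds its last target. There are 200 camera calls.

## Working session

There is one attempt and no reset: what is moved stays moved. The work goes in short steps, Python scripts to look and compute and a tool call to move; the robot and the scene stay as the last step left them, time stands still between calls to the robot, and variables do not carry over. Pictures are saved under pics/ and viewed, at most 10 in all, crops included, and the job is handed in when it is done.

Besides the shell and the picture viewer there is one more tool, called as a command line: name --pt "numbers of a row" for each row, then --argument value for the rest. carry_out: Moves the arm, as the interface text tells. Its arguments: {"type":"object","properties":{"series":{"type":"array"},"force":{"type":"number"}},"required":["series"]}

```bash
mkdir -p pics; ls; cat > h.py <<'E'
import numpy as np, cv2
from rig import r
from scipy.spatial.transform import Rotation as R
def snap(n,f=None):
    im=r.grab_frame(n)
    if f: cv2.imwrite('pics/'+f,im[:,:,::-1])
    return im
def proj(n,P,c=None):
    c=c or r.get_calibration(n); T=np.linalg.inv(np.array(c['pose'])); P=np.atleast_2d(P).astype(float)
    Q=P@T[:3,:3].T+T[:3,3]; Q=Q*[1,-1,-1]
    return cv2.projectPoints(Q.reshape(-1,1,3),np.zeros(3),np.zeros(3),np.array(c['K'],float),np.array(c['distortion'],float))[0].reshape(-1,2)
def ray(n,uv,c=None):
    c=c or r.get_calibration(n); T=np.array(c['pose'])
    p=cv2.undistortPoints(np.array(uv,float).reshape(-1,1,2),np.array(c['K'],float),np.array(c['distortion'],float)).reshape(-1,2)
    d=np.c_[p[:,0],-p[:,1],-np.ones(len(p))]@T[:3,:3].T
    return T[:3,3],d
def atz(n,uv,z,c=None):
    o,d=ray(n,uv,c); return o+d*((z-o[2])/d[:,2])[:,None]
E
python3 - <<'E'
from h import *
a=snap('scene','s0.png'); b=snap('top','t0.png'); 
for n in ('scene','top'):
    c=r.get_calibration(n); print(n,np.round(c['K'],1).tolist(),np.round(c['pose'],3).tolist())
    for l in ['chest','staple','hasp','carabiner','block','oil_tin','grey_nagura','brush']:
        s=r.silhouettes(n,l)
        if s: 
            m=s[0]['region']; ys,xs=np.where(m); print(n,l,round(s[0]['score'],2),np.round(s[0]['position']),m.sum(), xs.min(),xs.max(),ys.min(),ys.max(), np.round(cv2.minAreaRect(np.c_[xs,ys].astype(np.float32)),1).tolist() if 0 else cv2.minAreaRect(np.c_[xs,ys].astype(np.float32)))
print(r.sense())
E
```

```text
pics
scene [[412.1, 0.0, 322.4], [0.0, 412.1, 199.8], [0.0, 0.0, 1.0]] [[0.515, 0.635, -0.575, 4.819], [-0.857, 0.395, -0.331, -409.984], [0.017, 0.664, 0.748, 777.357], [0.0, 0.0, 0.0, 1.0]]
scene chest 0.76 [188. 292.] 9597 224 352 133 243 ((288.8499755859375, 183.95001220703125), (115.4231185913086, 98.03060913085938), 18.434947967529297)
scene hasp 0.69 [158. 297.] 934 280 307 133 179 ((292.392333984375, 155.86154174804688), (25.055015563964844, 44.03233337402344), 7.125016689300537)
scene carabiner 0.83 [268. 376.] 291 367 381 240 294 ((374.76922607421875, 267.15386962890625), (5.883483409881592, 55.30474853515625), 11.309932708740234)
scene block 0.77 [282. 372.] 1829 352 393 238 312 ((373.5269470214844, 274.9823913574219), (31.16196060180664, 71.45172119140625), 11.821487426757812)
scene oil_tin 0.82 [274. 304.] 868 296 321 257 296 ((308.5, 276.5), (39.0, 25.0), 90.0)
scene grey_nagura 0.73 [240. 222.] 289 212 234 236 249 ((223.0, 242.5), (13.0, 22.0), 90.0)
scene brush 0.71 [236. 193.] 1067 160 220 210 256 ((190.2723846435547, 233.6838836669922), (17.074684143066406, 69.62965
[... 1396 characters left out ...]
14476776123)
{'clock': 0.9, 'qpos': array([ 1.20661361e+00,  3.52951382e-01,  1.63340481e+00, -1.10577535e-05,
        1.15523228e+00, -2.40415854e-03]), 'qvel': array([ 0.00029366,  0.00087427, -0.00061416,  0.00397529, -0.00133624,
        0.00072877]), 'joint_efforts': array([ 7.52332944e-04, -6.05152345e+01, -3.42450678e+01,  1.26965069e-04,
        9.84097096e-04,  3.35220261e-05]), 'eef_pos': array([221.21400462, 584.53282993, 231.30929206]), 'tcp_rot': array([3.14158850e+00, 1.01266462e-05, 2.77981855e+00]), 'contact_force': array([-1.09438665, -0.15245193,  0.17706033]), 'wrist_torque': array([-0.03952506, -0.01304479, -0.00045499]), 'grasp_force': 0.0, 'opening': 1.0017761226463147}
```

```bash
python3 - <<'E'
from h import *
a=cv2.imread('pics/s0.png');b=cv2.imread('pics/t0.png')
a=cv2.resize(a[120:320,150:410],None,fx=3,fy=3,interpolation=cv2.INTER_CUBIC)[:, :780]
b=cv2.resize(b[100:280,190:430],None,fx=3.3,fy=3.3,interpolation=cv2.INTER_CUBIC)
cv2.imwrite('pics/a1.png',a);cv2.imwrite('pics/b1.png',b);print(a.shape,b.shape)
E
```

```text
(600, 780, 3) (594, 792, 3)
```

View pics/a1.png

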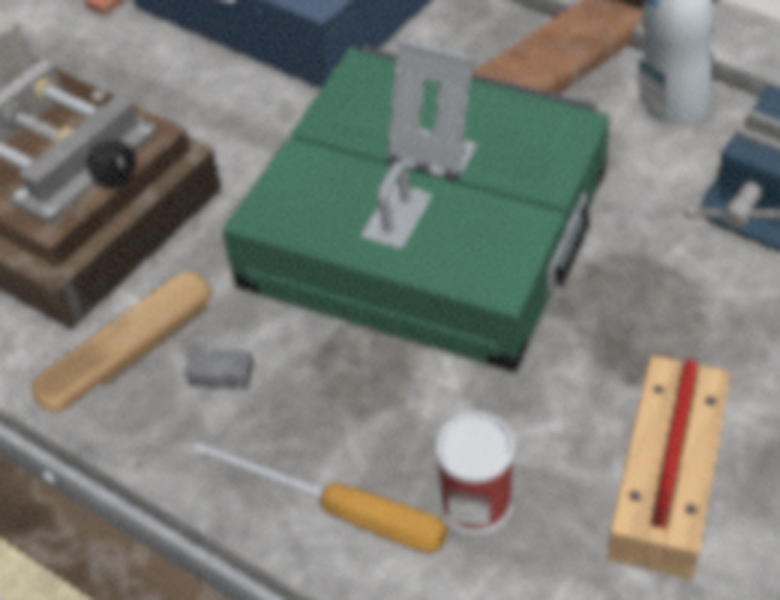

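View pics/b1.png

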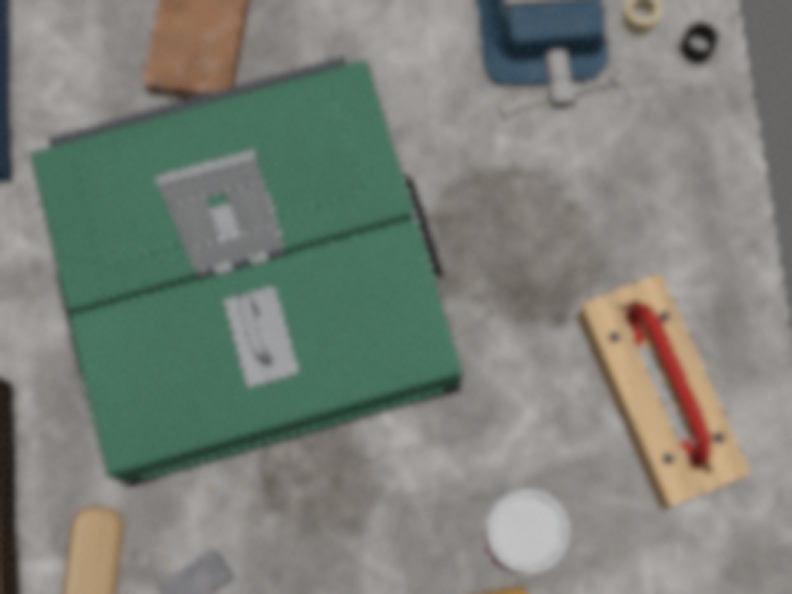

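The chest has its hasp upright and leaning back, with the staple at about (268,201) in the top image. The carabiner stands in the block at about (393,215). I'll fit the box poses next.

```bash
cat > fit.py <<'E'
from h import *
from scipy.optimize import minimize
def hull(mask):
    c,_=cv2.findContours(mask.astype(np.uint8),cv2.RETR_EXTERNAL,cv2.CHAIN_APPROX_NONE)
    return cv2.convexHull(max(c,key=cv2.contourArea)).reshape(-1,2)
def fill(p,S=4):
    m=np.zeros((400*S,640*S),np.uint8); cv2.fillConvexPoly(m,cv2.convexHull(np.round((p+.5)*S).astype(np.int32)),1); return m
def box(x,L,W,z0,z1):
    a=np.array([[i*L/2,j*W/2,z] for i in(1,-1) for j in(1,-1) for z in(z0,z1)])
    a[:,:2]=a[:,:2]@R.from_euler('z',x[2]).as_matrix()[:2,:2].T+x[:2]; return a
def fit(ms,x0,L,W,z0,z1):
    cal={n:r.get_calibration(n) for n in ms}; T={n:fill(hull(m)) for n,m in ms.items()}
    def f(x):
        x=[x[0],x[1],x[2]/50]; s=0
        for n in ms:
            m=fill(proj(n,box(x,L,W,z0,z1),cal[n])); s-= (m&T[n]).sum()/(m|T[n]).sum()
        return s
    x0=np.array(x0)*[1,1,50]
    q=minimize(f,x0,method='Nelder-Mead',options=dict(initial_simplex=[x0,x0+[15,0,0],x0+[0,15,0],x0+[0,0,8]],xatol=.1,fatol=1e-4))
    return np.r_[q.x[:2],q.x[2]/50],q.fun
E
python3 - <<'E'
from fit import *
im={n:cv2.imread('pics/'+f) for n,f in(('scene','s0.png'),('top','t0.png'))}
def green(n):
    i=im[n].astype(int); m=((i[:,:,1]>i[:,:,2]+20)&(i[:,:,1]>i[:,:,0]+8)).astype(np.uint8)
    return cv2.morphologyEx(m,cv2.MORPH_OPEN,np.ones((3,3)))
bt={}; 
for n in im: r.grab_frame(n); bt[n]=r.silhouettes(n,'block')[0]['region']
g={n:green(n) for n in im}
tc=atz('top',[[265,185]],78)[0]; tb=atz('top',[[391,218]],30)[0]; print(tc,tb)
for ms in (g,{'top':g['top']},{'scene':g['scene']}):
    print('chest',fit(ms,[tc[0],tc[1],.3],230,240,0,78))
for ms in (bt,{'top':bt['top']}):
    for y in(.45,-.45): print('block',y,fit(ms,[tb[0],tb[1],y],150,60,0,40))
st=r.silhouettes('top','staple')[0]['position']; print('staple',atz('top',[st[::-1]],85))
E
```

```text
[554.16503536  -1.83658818  78.        ] [ 464.50501266 -274.94331591   30.        ]
chest (array([5.74485389e+02, 3.65297104e+00, 1.97598808e-01]), np.float64(-1.8973352404450499))
chest (array([5.72312715e+02, 2.86466390e+00, 1.91568082e-01]), np.float64(-0.9659636967384537))
chest (array([5.76706323e+02, 7.24065932e+00, 2.12427921e-01]), np.float64(-0.9371215804863753))
block 0.45 (array([ 4.64800847e+02, -2.74568180e+02,  2.86990651e-01]), np.float64(-1.951564746749083))
block -0.45 (array([ 4.64676546e+02, -2.74565433e+02,  2.86826694e-01]), np.float64(-1.9531191100346454))
block 0.45 (array([ 4.64879116e+02, -2.74614745e+02,  2.84898419e-01]), np.float64(-0.9767970599227607))
block -0.45 (array([ 4.64291942e+02, -2.74803904e+02,  2.81318188e-01]), np.float64(-0.974461863879557))
staple [[515.45147052  -3.7358163   85.        ]]
```

```bash
cat >> h.py <<'E'
def plan(targets,base=None):
    """targets: (x,y,z,yaw) tool down -> rows (turn3, shift3) from base pose (measured now)"""
    s=r.sense(); p0,R0=(s['eef_pos'],R.from_euler('xyz',s['tcp_rot'])) if base is None else (np.array(base[:3]),R.from_euler('xyz',[np.pi,0,base[3]]))
    for x,y,z,w in targets:
        d=R0.inv().apply(np.array([x,y,z])-p0)/250; t=(R0.inv()*R.from_euler('xyz',[np.pi,0,w])).as_rotvec()/np.pi
        print([round(float(v),4)+0 for v in np.r_[t,d]])
C=np.array([573.5,3.8,0.196]) # chest
def ch(x,y): 
    c,s=np.cos(C[2]),np.sin(C[2]); return np.array([C[0]+c*x-s*y,C[1]+s*x+c*y])
def st():
    s=r.sense(); print(round(s['clock'],2),np.round(s['eef_pos'],1),np.round(s['tcp_rot'],3),'F',np.round(s['contact_force'],2),'M',np.round(s['wrist_torque'],2),'op',round(s['opening'],3),'g',round(s['grasp_force'],1))
E
python3 - <<'E'
from h import *
s=r.sense(); T=np.eye(4); T[:3,:3]=R.from_euler('xyz',s['tcp_rot']).as_matrix(); T[:3,3]=s['eef_pos']
print(np.round(np.linalg.inv(T)@np.array(r.get_calibration('wrist')['pose']),3)); print(ch(-55,0),ch(-3,0))
plan([(450,0,330,1.767)])
E
```

```text
[[-1.00000e-03  9.62000e-01  2.75000e-01  7.07340e+01]
 [ 1.00000e+00  0.00000e+00  1.00000e-03 -4.52000e-01]
 [ 1.00000e-03  2.75000e-01 -9.62000e-01 -1.41467e+02]
 [ 0.00000e+00  0.00000e+00  0.00000e+00  1.00000e+00]]
[519.55306231  -6.91111171] [570.55743976   3.21575754]
[0.0, 0.0, 0.3224, -1.6834, -1.8629, -0.3948]
```

```bash
python3 - <<'E'
from h import *
a=ch(-55,30)
plan([(360,290,240,2.25)]); plan([(a[0],a[1],205,1.767)],base=(360,290,240,2.25))
b=ch(-55,-110); plan([(b[0],b[1],205,1.767)],base=(a[0],a[1],205,1.767)); print(a)
E
```

```text
[0.0, 0.0, 0.1686, -0.9362, -0.9054, -0.0349]
[0.0, 0.0, 0.1537, -1.2187, -0.1937, 0.14]
[0.0, 0.0, 0.0, -0.56, -0.0001, 0.0]
[513.71063774  22.51449067]
```

carry_out --pt "0 0 0.17 -0.98 -0.98 -0.03 1" --pt "0 0 0.17 -0.98 -0.98 -0.03 1" --pt "0 0 0.17 -0.98 -0.98 -0.03 1" --pt "0 0 0.17 -0.98 -0.98 -0.03 1" --pt "0 0 0.17 -0.98 -0.98 -0.03 1" --pt "0 0 0.17 -0.98 -0.98 -0.03 1" --pt "0 0 0.17 -0.98 -0.98 -0.03 1"

```text
clock: 2.02
eef_pos: [364.4, 266.9, 239.1]
tcp_rot: [3.141, 0.0, 2.242]
contact_force: [-0.2, -0.5, 0.4]
opening: -0.002
grasp_force: 0.0
```

```bash
python3 - <<'E'
from h import *
st(); a=ch(-55,30)
plan([(a[0],a[1],205,1.767)])
E
```

```text
2.02 [364.4 266.9 239.1] [3.141 0.    2.242] F [-0.16 -0.53  0.4 ] M [ 0.01 -0.01 -0.01] op -0.002 g 0.0
[0.0002, 0.0001, 0.1513, -1.137, -0.1409, 0.1366]
```

carry_out --pt "0 0 0.151 -1 -0.141 0.13 1" --pt "0 0 0.151 -1 -0.141 0.13 1" --pt "0 0 0.151 -1 -0.141 0.13 1" --pt "0 0 0.151 -1 -0.141 0.13 1" --pt "0 0 0.151 -1 -0.141 0.13 1" --pt "0 0 0.151 -1 -0.141 0.13 1"

```text
clock: 2.78
eef_pos: [492.2, 52.1, 206.0]
tcp_rot: [-3.141, -0.001, 1.77]
contact_force: [-0.5, 0.2, 0.1]
opening: -0.002
grasp_force: 0.0
```

```bash
python3 - <<'E'
from h import *
import json
st(); c=r.get_calibration('wrist'); snap('wrist','w1.png'); json.dump({k:np.array(v).tolist() for k,v in c.items()},open('w1.json','w'))
P=[list(ch(x,0))+[111.5] for x in(-72,-55,-38)]+[list(ch(x,y))+[79.5] for x in(-85,-25) for y in(-17,17)]+[list(ch(-3,0))+[82]]
print(np.round(proj('wrist',P,c),1).tolist())
b=ch(-55,-110); plan([(b[0],b[1],205,1.767)])
E
```

```text
2.77 [492.2  52.1 206. ] [-3.141e+00 -1.000e-03  1.770e+00] F [-0.55  0.15  0.09] M [ 0.02 -0.01 -0.04] op -0.002 g 0.0
[[318.1, 270.2], [338.1, 270.3], [358.1, 270.3], [304.6, 269.2], [304.3, 236.5], [367.0, 269.4], [368.6, 236.7], [391.6, 254.6]]
[-0.0002, -0.0002, 0.0015, -0.6954, 0.0584, 0.0043]
```

View pics/w1.png

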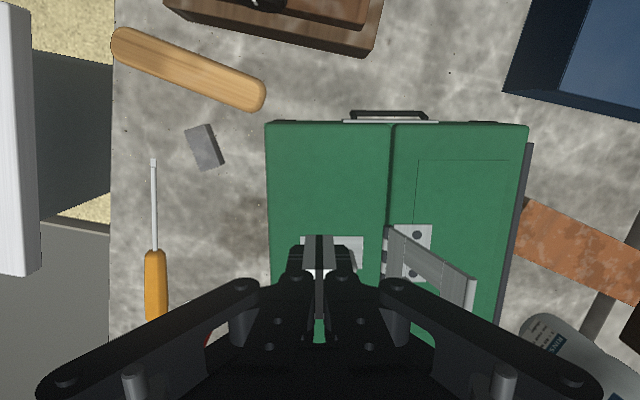

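The gripper hides the staple here at about (335,250), and the footplate shows at (345,245). I need to move toward chest −y.

```bash
python3 - <<'E'
from h import *
b=ch(-55,-50); plan([(b[0],b[1],205,1.767)])
b=ch(-55,-150); plan([(b[0],b[1],205,1.767)])
E
```

```text
[-0.0002, -0.0002, 0.0015, -0.4554, 0.0597, 0.0044]
[-0.0002, -0.0002, 0.0015, -0.8554, 0.0576, 0.0042]
```

carry_out --pt "0 0 0 -0.455 0.06 0 1" --pt "0 0 0 -0.455 0.06 0 1" --pt "0 0 0 -0.455 0.06 0 1" --pt "0 0 0 -0.455 0.06 0 1"

```text
clock: 3.32
eef_pos: [529.3, -55.4, 206.3]
tcp_rot: [-3.141, -0.001, 1.772]
contact_force: [-0.5, 0.4, 0.2]
opening: 0.001
grasp_force: 0.0
```

```bash
python3 - <<'E'
from h import *
import json
st(); c=r.get_calibration('wrist'); snap('wrist','w2.png'); json.dump({k:np.array(v).tolist() for k,v in c.items()},open('w2.json','w'))
E
```

```text
3.33 [529.3 -55.4 206.3] [-3.141e+00 -1.000e-03  1.772e+00] F [-0.48  0.37  0.21] M [0.01 0.01 0.01] op 0.001 g 0.0
```

carry_out --pt "0 0 0 -0.4 0 0 1" --pt "0 0 0 -0.4 0 0 1" --pt "0 0 0 -0.4 0 0 1" --pt "0 0 0 -0.4 0 0 1"

```text
clock: 3.88
eef_pos: [549.2, -153.3, 206.2]
tcp_rot: [-3.141, -0.001, 1.772]
contact_force: [-0.5, -0.9, 0.2]
opening: 0.001
grasp_force: 0.0
```

```bash
python3 - <<'E'
from h import *
import json
st(); c=r.get_calibration('wrist'); snap('wrist','w3.png'); json.dump({k:np.array(v).tolist() for k,v in c.items()},open('w3.json','w'))
ims=[]
for k in('w2','w3'):
    c=json.load(open(k+'.json')); q=proj('wrist',[list(ch(-55,0))+[111.5]],c)[0]; print(q)
    P=[list(ch(x,y))+[79.5] for x in(-85,-25) for y in(-17,17)]; print(np.round(proj('wrist',P,c)).tolist())
    x,y=max(int(q[0])-50,0),max(int(q[1])-75,0); print('origin',x,y); ims.append(cv2.resize(cv2.imread(f'pics/{k}.png')[y:y+150,x:x+100],None,fx=4,fy=4,interpolation=cv2.INTER_CUBIC))
cv2.imwrite('pics/w23.png',np.hstack(ims))
E
```

```text
3.88 [ 549.2 -153.3  206.2] [-3.141e+00 -1.000e-03  1.772e+00] F [-0.45 -0.93  0.21] M [ 0.03  0.   -0.05] op 0.001 g 0.0
[320.68553814 135.402993  ]
[[286.0, 152.0], [285.0, 111.0], [355.0, 152.0], [357.0, 112.0]]
origin 270 60
[320.9306372  -16.99850464]
[[282.0, 24.0], [281.0, -27.0], [359.0, 24.0], [361.0, -26.0]]
origin 270 0
```

View pics/w23.png

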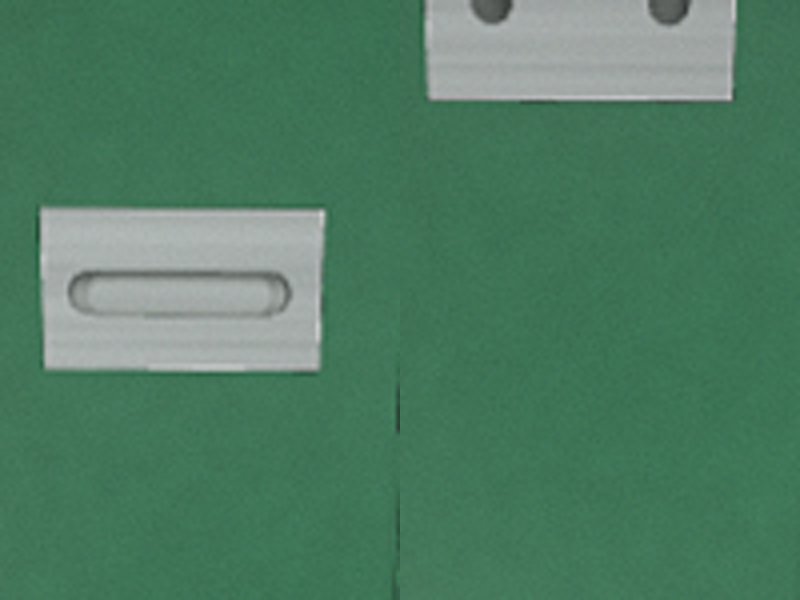

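The views give these results:
- **Footplate:** it spans (280–351, 112–152) in w2, so the chest's x estimate shifts by about −4.3 mm.
- **Bar:** its centre is at about (315,133.5), so chest y is about +1 mm and the height is about 113 mm. I'll feel for the exact height.

Next is the hasp angle and the sweep.

```bash
sed -i 's/^C=.*/C=np.array([569.3,3.0,0.196])/' h.py; python3 - <<'E'
from h import *
def e(t,y=0): return list(ch(-3-98*np.cos(t),y))+[82+98*np.sin(t)]
for t in np.arange(1.5,2.5,.1): print(round(t,1),proj('top',[e(t)])[0].round(1),proj('scene',[e(t)])[0].round(1))
print('obs top 252.4,150.6 ; scene edge mid', 150+435/3,120+48/3)
st(); Y=-20
a=ch(115,Y); b=ch(40,Y)
w=1.772
plan([(*ch(115,Y),206,w),(*ch(115,Y),130,w)])
def tip(t,rad=85): return (*ch(-3-rad*np.cos(t)+11,Y),82+rad*np.sin(t),w)
base=(*ch(115,Y),130,w)
print('from base'); plan([(*ch(10,Y),130,w)]+[tip(t) for t in(1.3,1.0,.75,.5,.3,.15,.07)],base)
E
```

```text
1.5 [256.7 169.2] [287.3 145.7]
1.6 [255.4 164.6] [289.1 142.9]
1.7 [254.2 160.1] [290.8 140.5]
1.8 [253.2 155.8] [292.5 138.5]
1.9 [252.2 151.9] [294.1 136.9]
2.0 [251.4 148.3] [295.7 135.7]
2.1 [250.6 145.1] [297.2 134.9]
2.2 [250.1 142.4] [298.6 134.6]
2.3 [249.7 140.1] [299.9 134.7]
2.4 [249.4 138.2] [301.1 135.2]
obs top 252.4,150.6 ; scene edge mid 295.0 136.0
3.92 [ 549.3 -153.2  206.2] [-3.141e+00 -1.000e-03  1.773e+00] F [-0.69  0.92 -0.25] M [ 0.01 -0.05 -0.05] op 0.002 g 0.0
[-0.0001, -0.0002, 0.0002, 0.5134, 0.6634, 0.001]
[-0.0001, -0.0002, 0.0002, 0.5132, 0.6635, 0.305]
from base
[0.0, 0.0, 0.0, 0.0022, -0.42, 0.0]
[0.0, 0.0, 0.0, 0.0027, -0.5189, -0.1356]
[0.0, 0.0, 0.0, 0.0032, -0.6117, -0.0941]
[0.0, 0.0, 0.0, 0.0035, -0.6768, -0.0398]
[0.0, 0.0, 0.0, 0.0038, -0.7264, 0.029]
[0.0, 0.0, 0.0, 0.0039, -0.7528, 0.0915]
[0.0, 0.0, 0.0, 0.004, -0.7642, 0.1412]
[0.0, 0.0, 0.0, 0.004, -0.7672, 0.1682]
```

carry_out --pt "0 0 0 0.513 0.663 0 1" --pt "0 0 0 0.513 0.663 0 1" --pt "0 0 0 0.513 0.663 0 1" --pt "0 0 0 0.513 0.663 0.1 1" --pt "0 0 0 0.513 0.663 0.304 1" --pt "0 0 0 0.513 0.663 0.304 1" --pt "0 0 0 0.513 0.663 0.304 1"

```text
clock: 4.8
eef_pos: [686.8, 4.4, 131.8]
tcp_rot: [3.141, 0.0, 1.772]
contact_force: [0.1, -0.5, 0.4]
opening: -0.001
grasp_force: 0.0
```

carry_out --pt "0 0 0 0 -0.15 0 1" --pt "0 0 0 0 -0.22 0 1" --pt "0 0 0 0 -0.26 0 1" --pt "0 0 0 0 -0.3 0 1" --pt "0 0 0 0 -0.34 0 1" --pt "0 0 0 0 -0.38 0 1" --pt "0 0 0 0 -0.42 0 1" --pt "0 0 0 0 -0.45 -0.04 1"

```text
clock: 5.8
eef_pos: [578.2, -18.7, 144.1]
tcp_rot: [3.136, 0.001, 1.771]
contact_force: [0.9, 0.5, 0.2]
opening: -0.0
grasp_force: 0.0
```

```bash
python3 - <<'E'
from h import *
st(); Y=-20;w=1.772
def tip(t,rad=85): return (*ch(-3-rad*np.cos(t)+11,Y),82+rad*np.sin(t),w)
plan([tip(t) for t in(1.3,1.0,.75,.5,.3,.15,.07)])
E
```

```text
5.8 [578.2 -18.7 144.1] [3.136e+00 1.000e-03 1.771e+00] F [0.92 0.46 0.23] M [ 0.02  0.   -0.02] op -0.0 g 0.0
[0.0018, 0.0004, -0.0003, 0.0123, -0.0763, -0.0798]
[0.0018, 0.0004, -0.0003, 0.0128, -0.1693, -0.0388]
[0.0018, 0.0004, -0.0003, 0.0131, -0.2346, 0.0151]
[0.0018, 0.0004, -0.0003, 0.0134, -0.2846, 0.0836]
[0.0018, 0.0004, -0.0003, 0.0136, -0.3114, 0.146]
[0.0018, 0.0004, -0.0003, 0.0137, -0.3231, 0.1956]
[0.0018, 0.0004, -0.0003, 0.0137, -0.3262, 0.2226]
```

carry_out --pt "0 0 0 0.012 -0.04 -0.08 1" --pt "0 0 0 0.012 -0.1 -0.07 1" --pt "0 0 0 0.012 -0.169 -0.039 1" --pt "0 0 0 0.012 -0.235 0.015 1" --pt "0 0 0 0.012 -0.285 0.084 1" --pt "0 0 0 0.012 -0.311 0.146 1" --pt "0 0 0 0.012 -0.323 0.18 1" --pt "0 0 0 0.012 -0.325 0.2 1"

```text
clock: 6.8
eef_pos: [495.8, -32.1, 90.0]
tcp_rot: [-3.141, -0.0, 1.771]
contact_force: [0.7, 0.0, 0.7]
opening: 0.0
grasp_force: 0.1
```

```bash
python3 - <<'E'
from h import *
st(); plan([(*ch(-77,-20),83,1.772)])
E
```

```text
6.8 [495.8 -32.1  90. ] [-3.141 -0.     1.771] F [0.7  0.01 0.74] M [ 0.04 -0.08 -0.02] op 0.0 g 0.1
[-0.0001, 0.0, -0.0003, 0.0003, 0.0079, 0.0279]
```

carry_out --pt "0 0 0 0 0 0.012 1" --pt "0 0 0 0 0 0.018 1" --pt "0 0 0 0 0 0.024 1" --pt "0 0 0 0 0 0.026 1" --pt "0 0 0 0 0 0.026 1"

```text
clock: 7.42
eef_pos: [496.1, -32.0, 83.9]
tcp_rot: [3.141, 0.0, 1.771]
contact_force: [-0.2, 0.5, -0.2]
opening: 0.001
grasp_force: 0.0
```

carry_out --pt "0 0 0 0 0 0.003 1" --pt "0 0 0 0 0 0.006 1" --pt "0 0 0 0 0 0.006 1"

```text
clock: 7.8
eef_pos: [496.2, -32.0, 82.9]
tcp_rot: [3.141, 0.0, 1.771]
contact_force: [-1.9, 0.7, 8.6]
opening: 0.002
grasp_force: 4.3
```

```bash
python3 - <<'E'
from h import *
b=(496.2,-32,82,1.771); plan([(496,-32,160,1.771),(470,-110,200,1.5),(378,-300,200,.286)],b)
E
```

```text
[0.0, 0.0, 0.0, 0.0002, -0.0008, -0.312]
[0.0, 0.0, 0.0863, -0.2849, -0.1648, -0.472]
[0.0, 0.0, 0.4727, -0.9566, -0.6765, -0.472]
```

carry_out --pt "0 0 0 0 0 -0.25 1" --pt "0 0 0 0 0 -0.4 0" --pt "0 0 0.473 -0.957 -0.677 -0.472 -1" --pt "0 0 0.473 -0.957 -0.677 -0.472 -1" --pt "0 0 0.473 -0.957 -0.677 -0.472 -1" --pt "0 0 0.473 -0.957 -0.677 -0.472 -1" --pt "0 0 0.473 -0.957 -0.677 -0.472 -1" --pt "0 0 0.473 -0.957 -0.677 -0.472 -1"

```text
clock: 8.8
eef_pos: [376.7, -302.8, 200.5]
tcp_rot: [3.141, 0.0, 0.636]
contact_force: [0.2, 1.2, -1.1]
opening: 0.998
grasp_force: 0.0
```

carry_out --pt "0 0 0.143 0 0 0 -1" --pt "0 0 0.143 0 0 0 -1" --pt "0 0 0.143 0 0 0 -1"

```text
clock: 9.18
eef_pos: [377.7, -300.2, 200.2]
tcp_rot: [-3.142, 0.0, 0.193]
contact_force: [0.8, 0.4, -0.9]
opening: 1.004
grasp_force: 0.0
```

```bash
python3 - <<'E'
from h import *
import json
st(); plan([(378,-300,200,.286)])
E
```

```text
9.18 [ 377.7 -300.2  200.2] [-3.142  0.     0.193] F [ 0.84  0.36 -0.88] M [-0.03 -0.03  0.06] op 1.004 g 0.0
[0.0, 0.0, -0.0297, 0.0013, -0.0004, 0.0009]
```

```bash
python3 - <<'E'
from h import *
import json
c=r.get_calibration('wrist'); im=snap('wrist','w4.png'); json.dump({k:np.array(v).tolist() for k,v in c.items()},open('w4.json','w'))
s=r.silhouettes('wrist','carabiner')
if s:
    m=s[0]['region']; ys,xs=np.where(m); print(s[0]['score'],cv2.minAreaRect(np.c_[xs,ys].astype(np.float32)),m.sum())
b=np.array([464.7,-274.6]); d=np.array([np.cos(.286),np.sin(.286)])
P=[list(b+k*d)+[80.5] for k in(-59,0,59)]+[list(b+i*75*d+j*30*np.array([-d[1],d[0]]))+[40] for i in(1,-1) for j in(1,-1)]
print(proj('wrist',P,c).round(1).tolist())
snap('top','t1.png'); t=cv2.imread('pics/t1.png')[150:270,215:335]
w=im[:,:,::-1][0:300,170:470]; cv2.imwrite('pics/w4t.png',np.hstack([cv2.resize(w,(500,500)),cv2.resize(t,(300,500)[:1]+(300,)) if 0 else cv2.copyMakeBorder(cv2.resize(t,(300,300)),0,200,0,0,cv2.BORDER_CONSTANT)]))
E
```

```text
0.83 ((307.7386779785156, 77.5271224975586), (142.1048126220703, 14.385015487670898), 84.07542419433594) 1852
[[315.3, 152.9], [308.1, 78.6], [299.9, -5.6], [265.7, -6.4], [335.8, -13.9], [286.9, 166.1], [347.9, 160.4]]
```

View pics/w4t.png

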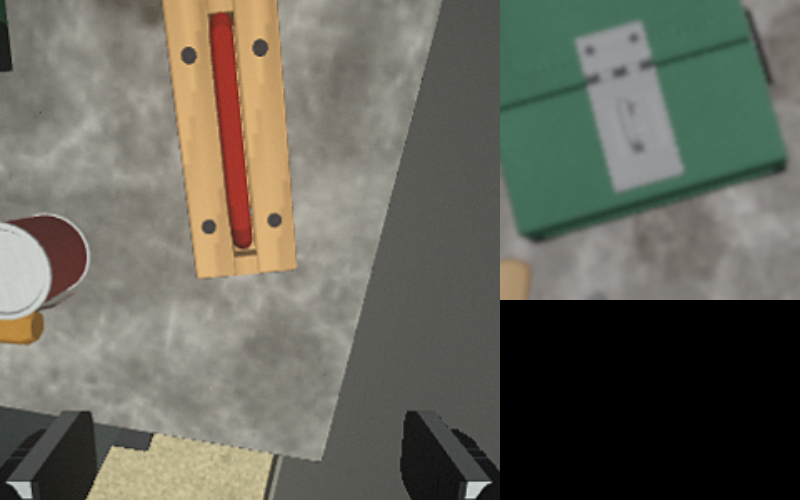

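Top view: the hasp lies flat with the staple through its slot. The carabiner shows at wrist (308,78), matching the prediction, so I'll grip it now.

```bash
python3 - <<'E'
from h import *
import json
c=json.load(open('w4.json')); b=np.array([464.7,-274.6]); d=np.array([np.cos(.286),np.sin(.286)])
for sx in(-4,0,4): print(sx,[proj('wrist',[list(b+(sx+s*k)*d)+[z] for k,z in((59.5,49),(57,60),(50,70),(40,78))],c)[:,1].round(1).tolist() for s in(-1,1)])
st(); plan([(464.7,-274.6,130,.286),(464.7,-274.6,61.5,.286)])
E
```

```text
-4 [[152.9, 151.8, 145.4, 134.6], [12.1, 11.6, 17.8, 29.3]]
0 [[148.6, 147.4, 140.8, 129.7], [6.8, 6.1, 12.1, 23.6]]
4 [[144.4, 143.0, 136.1, 124.8], [1.5, 0.5, 6.4, 17.8]]
9.32 [ 377.8 -300.1  200.2] [-3.142  0.     0.199] F [-0.59  0.03 -0.6 ] M [-0.03  0.04 -0.04] op 1.0 g 0.0
[0.0, 0.0, -0.0278, 0.3611, -0.0314, 0.2809]
[0.0, 0.0, -0.0278, 0.3611, -0.0314, 0.5549]
```

carry_out --pt "0 0 -0.028 0.361 -0.031 0.28 -1" --pt "0 0 -0.028 0.361 -0.031 0.28 -1" --pt "0 0 -0.028 0.361 -0.031 0.4 -1" --pt "0 0 -0.028 0.361 -0.031 0.555 -1" --pt "0 0 -0.028 0.361 -0.031 0.555 -1" --pt "0 0 -0.028 0.361 -0.031 0.555 -1"

```text
clock: 10.07
eef_pos: [465.3, -275.2, 62.6]
tcp_rot: [3.141, -0.001, 0.286]
contact_force: [0.3, 0.5, 0.4]
opening: 1.002
grasp_force: 0.0
```

```bash
python3 - <<'E'
from h import *
st(); plan([(464.7,-274.6,61.5,.286)])
E
```

```text
10.07 [ 465.3 -275.2   62.6] [ 3.141e+00 -1.000e-03  2.860e-01] F [0.32 0.52 0.39] M [-0.04 -0.04  0.02] op 1.002 g 0.0
[0.0002, -0.0002, -0.0001, -0.0017, -0.0031, 0.0043]
```

carry_out --pt "0 0 0 0 0 0 0" --pt "0 0 0 0 0 0 1" --pt "0 0 0 0 0 0 1" --pt "0 0 0 0 0 0 1" --pt "0 0 0 0 0 0 1" --pt "0 0 0 0 0 0 1" --force 80

```text
clock: 10.82
eef_pos: [465.0, -275.2, 61.8]
tcp_rot: [3.141, -0.0, 0.285]
contact_force: [-1.6, -0.8, 6.0]
opening: 0.098
grasp_force: 78.1
```

```bash
python3 - <<'E'
from h import *
a=ch(-55,1); print(a); plan([(465,-275.2,130,.286),(a[0],a[1],205,1.767)])
E
```

```text
[515.15831483  -6.73025829]
[0.0002, -0.0001, -0.0003, 0.0, 0.0003, -0.2727]
[0.0002, 0.0001, -0.4718, 0.4945, -0.9738, -0.573]
```

carry_out --pt "0 0 0 0 0 -0.06 1" --pt "0 0 0 0 0 -0.14 1" --pt "0 0 0 0 0 -0.27 1" --pt "0 0 0 0 0 -0.44 1" --pt "0 0 -0.1 0.1 -0.18 -0.57 1" --pt "0 0 -0.16 0.19 -0.36 -0.57 1" --pt "0 0 -0.22 0.28 -0.54 -0.57 1" --pt "0 0 -0.28 0.37 -0.72 -0.57 1"

```text
clock: 11.82
eef_pos: [502.7, -74.4, 204.7]
tcp_rot: [3.142, -0.0, 1.041]
contact_force: [1.1, -0.6, -3.3]
opening: 0.1
grasp_force: 78.5
```

```bash
python3 - <<'E'
from h import *
st(); a=ch(-55,1); plan([(a[0],a[1],205,1.767)])
E
```

```text
11.82 [502.7 -74.4 204.7] [ 3.142 -0.     1.041] F [ 1.06 -0.57 -3.31] M [-0.02 -0.02 -0.02] op 0.1 g 78.5
[0.0, 0.0, -0.2311, 0.2589, -0.0938, -0.0013]
```

carry_out --pt "0 0 -0.05 0.12 -0.05 0 1" --pt "0 0 -0.1 0.22 -0.09 0 1" --pt "0 0 -0.15 0.22 -0.09 0 1" --pt "0 0 -0.195 0.22 -0.09 0 1" --pt "0 0 -0.195 0.22 -0.09 0 1" --pt "0 0 -0.195 0.22 -0.09 0 1"

```text
clock: 12.58
eef_pos: [511.5, -17.3, 204.2]
tcp_rot: [-3.142, -0.0, 1.644]
contact_force: [0.3, 0.2, -3.4]
opening: 0.102
grasp_force: 78.5
```

```bash
python3 - <<'E'
from h import *
st(); a=ch(-55,1); plan([(a[0],a[1],205,1.767)])
snap('scene','s2.png'); m=None
for n in('carabiner','gate','nose','spine'):
    s=r.silhouettes('scene',n)
    for q in s[:2]: print(n,round(q['score'],2),np.round(q['position']),q['region'].sum())
i=cv2.imread('pics/s2.png'); p=proj('scene',[r.sense()['eef_pos']])[0]; print(p)
x,y=int(p[0])-50,int(p[1])-45; print(x,y); cv2.imwrite('pics/s2c.png',cv2.resize(i[y:y+90,x:x+100],None,fx=6,fy=6,interpolation=cv2.INTER_CUBIC))
E
```

```text
12.57 [511.5 -17.3 204.2] [-3.142 -0.     1.644] F [ 0.33  0.21 -3.36] M [-0.01 -0.03  0.05] op 0.102 g 78.5
[0.0, 0.0, -0.039, 0.0413, 0.0177, -0.003]
carabiner 0.74 [232. 192.] 1096
carabiner 0.66 [167. 291.] 431
gate 0.56 [168. 284.] 121
nose 0.65 [167. 280.] 401
nose 0.19 [280. 375.] 2031
spine 0.86 [168. 288.] 531
[281.11639961 152.9199542 ]
231 107
```

View pics/s2c.png

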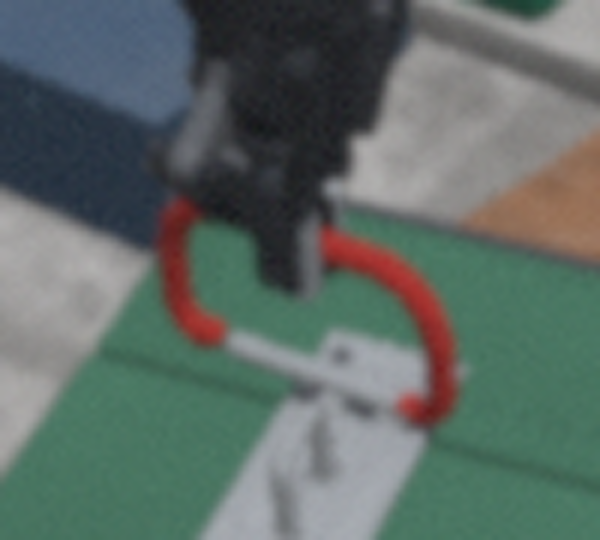

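```bash
python3 - <<'E'
from h import *
s=r.sense(); p=s['eef_pos']-[0,0,49.5]; w=s['tcp_rot'][2]; d=np.array([np.cos(w),np.sin(w),0])
for sg in(1,-1):
    P=[p+sg*x*d+[0,0,z] for x,z in((-40,5.5),(34,5.5),(41,7.5),(-59.5,37),(59.5,37),(0,68.5))]
    print(sg,((proj('scene',P)-[231,107]+.5)*6-.5).round(0).tolist())
E
```

```text
1 [[409.0, 407.0], [229.0, 340.0], [212.0, 330.0], [456.0, 360.0], [160.0, 252.0], [300.0, 236.0]]
-1 [[215.0, 334.0], [394.0, 401.0], [411.0, 404.0], [160.0, 252.0], [456.0, 360.0], [300.0, 236.0]]
```

Both readings fit the silver span (228–395 in the crop), so which end is the nose is still unclear. I'll bring the carabiner nearer the scene camera.

```bash
python3 - <<'E'
from h import *
plan([(310,-230,440,2.0)])
E
```

```text
[0.0, 0.0, -0.1125, -0.7868, -0.8687, -0.9437]
```

carry_out --pt "0 0 0 0 0 -0.2 1" --pt "0 0 -0.112 -0.787 -0.869 -0.94 1" --pt "0 0 -0.112 -0.787 -0.869 -0.94 1" --pt "0 0 -0.112 -0.787 -0.869 -0.94 1" --pt "0 0 -0.112 -0.787 -0.869 -0.94 1" --pt "0 0 -0.112 -0.787 -0.869 -0.94 1" --pt "0 0 -0.112 -0.787 -0.869 -0.94 1" --pt "0 0 -0.112 -0.787 -0.869 -0.94 1"

```text
clock: 13.82
eef_pos: [309.4, -231.6, 440.6]
tcp_rot: [3.14, 0.003, 1.996]
contact_force: [0.2, -0.3, -3.4]
opening: 0.099
grasp_force: 78.8
```

```bash
python3 - <<'E'
from h import *
st(); snap('scene','s3.png'); i=cv2.imread('pics/s3.png'); s=r.sense(); e=s['eef_pos']; p=proj('scene',[e-[0,0,25]])[0]
x,y=max(int(p[0])-75,0),max(int(p[1])-60,0); cv2.imwrite('pics/s3c.png',cv2.resize(i[y:y+120,x:x+150],None,fx=5,fy=5,interpolation=cv2.INTER_CUBIC)); print(x,y)
p=e-[0,0,49.5]; w=s['tcp_rot'][2]; d=np.array([np.cos(w),np.sin(w),0])
for sg in(1,-1):
    P=[p+sg*a*d+[0,0,z] for a,z in((-40,5.5),(34,5.5),(41,7.5),(-59.5,37),(59.5,37),(0,68.5))]
    print(sg,((proj('scene',P)-[x,y]+.5)*5-.5).round(0).tolist())
E
```

```text
13.82 [ 309.4 -231.6  440.6] [3.140e+00 3.000e-03 1.996e+00] F [ 0.17 -0.34 -3.44] M [ 0.03  0.02 -0.02] op 0.099 g 78.8
245 120
1 [[535.0, 372.0], [244.0, 344.0], [216.0, 336.0], [625.0, 291.0], [135.0, 245.0], [380.0, 170.0]]
-1 [[220.0, 341.0], [511.0, 369.0], [539.0, 367.0], [135.0, 245.0], [625.0, 291.0], [380.0, 170.0]]
```

View pics/s3c.png

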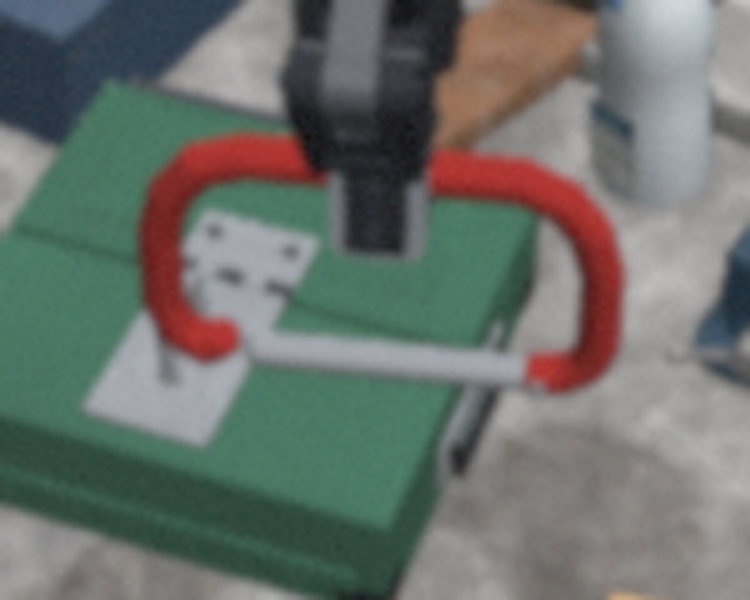

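The nose is on the left, at (216,336), with a gap to the gate. The pin is at the right, at (535,372). So the carabiner's +x is the tool's +x, and the grip matches the prediction.

```bash
python3 - <<'E'
from h import *
a=ch(-55,-20); print(a); plan([(a[0],a[1],200,1.767)])
E
```

```text
[519.24801202 -27.32817996]
[0.0003, 0.0003, 0.0731, 0.3954, 1.0979, 0.9582]
```

carry_out --pt "0 0 0.073 0.36 1 0.9 1" --pt "0 0 0.073 0.36 1 0.9 1" --pt "0 0 0.073 0.36 1 0.9 1" --pt "0 0 0.073 0.36 1 0.9 1" --pt "0 0 0.073 0.36 1 0.9 1" --pt "0 0 0.073 0.36 1 0.9 1" --pt "0 0 0.073 0.36 1 0.9 1" --pt "0 0 0.073 0.36 1 0.9 1"

```text
clock: 14.88
eef_pos: [499.6, -43.7, 213.5]
tcp_rot: [-3.14, -0.0, 1.771]
contact_force: [-0.0, -0.4, -3.0]
opening: 0.096
grasp_force: 78.7
```

```bash
python3 - <<'E'
from h import *
a=ch(-55,-20); st(); plan([(a[0],a[1],176,1.767)])
E
```

```text
14.88 [499.6 -43.7 213.5] [-3.14  -0.     1.771] F [-0.02 -0.4  -3.03] M [-0.04 -0.01  0.06] op 0.096 g 78.7
[-0.0005, -0.0001, 0.0014, 0.0484, 0.0903, 0.15]
```

carry_out --pt "0 0 0.0014 0.048 0.09 0 1" --pt "0 0 0.0014 0.048 0.09 0.08 1" --pt "0 0 0.0014 0.048 0.09 0.15 1" --pt "0 0 0.0014 0.048 0.09 0.15 1" --pt "0 0 0.0014 0.048 0.09 0.15 1"

```text
clock: 15.5
eef_pos: [520.2, -28.6, 177.7]
tcp_rot: [3.14, 0.0, 1.765]
contact_force: [1.0, -0.5, -2.7]
opening: 0.101
grasp_force: 78.9
```

```bash
python3 - <<'E'
from h import *
import json
st(); a=ch(-55,-20); plan([(a[0],a[1],170,1.767)])
snap('wrist','w5.png'); snap('scene','s4.png'); i=cv2.imread('pics/s4.png'); e=r.sense()['eef_pos']; p=proj('scene',[e-[0,0,45]])[0]
x,y=int(p[0])-40,int(p[1])-50; A=cv2.resize(i[y:y+80,x:x+80],(480,480),interpolation=cv2.INTER_CUBIC)
j=cv2.imread('pics/w5.png'); B=cv2.resize(j[80:330,180:430][:, 45:205],(307,480))
cv2.imwrite('pics/s4c.png',np.hstack([A,B]))
E
```

```text
15.5 [520.2 -28.6 177.7] [3.14  0.    1.765] F [ 1.02 -0.48 -2.7 ] M [0.02 0.   0.05] op 0.101 g 78.9
[0.0005, 0.0001, -0.0006, 0.0056, -0.0027, 0.0308]
```

View pics/s4c.png

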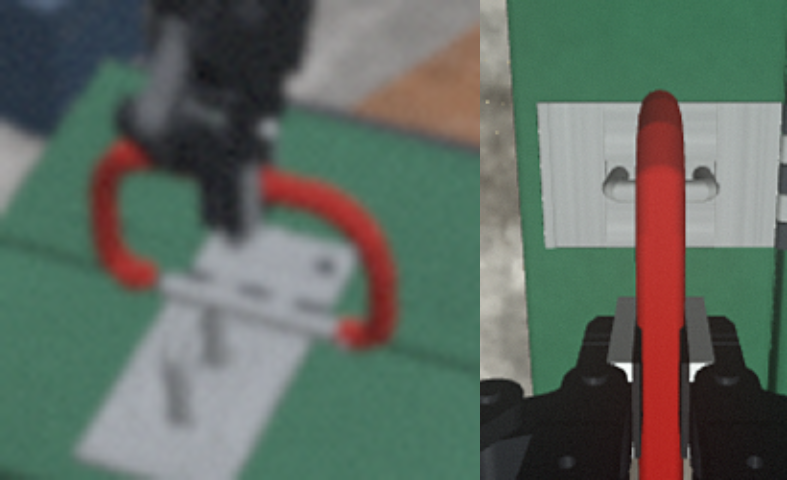

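The wrist view shows the staple centred under the carabiner (bow at column 660, staple at 661 in the crop). I'll descend by feel.

carry_out --pt "0 0 0 0.004 0 0.012 1" --pt "0 0 0 0.004 0 0.02 1" --pt "0 0 0 0.004 0 0.026 1" --pt "0 0 0 0.004 0 0.026 1"

```text
clock: 16.1
eef_pos: [519.7, -27.2, 170.0]
tcp_rot: [-3.141, 0.0, 1.766]
contact_force: [-0.0, -0.4, -1.6]
opening: 0.093
grasp_force: 79.0
```

carry_out --pt "0 0 0 0 0 0.004 1" --pt "0 0 0 0 0 0.008 1" --pt "0 0 0 0 0 0.008 1"

```text
clock: 16.48
eef_pos: [519.7, -27.3, 168.1]
tcp_rot: [3.141, 0.0, 1.766]
contact_force: [0.1, 1.0, 0.3]
opening: 0.1
grasp_force: 79.2
```

carry_out --pt "0 0 0 0 0 0.004 1" --pt "0 0 0 0 0 0.008 1" --pt "0 0 0 0 0 0.008 1"

```text
clock: 16.85
eef_pos: [519.7, -27.2, 166.0]
tcp_rot: [3.142, 0.0, 1.766]
contact_force: [-0.5, -1.8, 0.7]
opening: 0.097
grasp_force: 79.2
```

carry_out --pt "0 0 0 0 0 0.004 1" --pt "0 0 0 0 0 0.008 1" --pt "0 0 0 0 0 0.008 1"

```text
clock: 17.23
eef_pos: [519.7, -27.2, 164.0]
tcp_rot: [3.142, 0.0, 1.766]
contact_force: [0.1, -1.5, 0.5]
opening: 0.097
grasp_force: 79.2
```

Contact came at TCP z ≈ 170, so the bar axis is at about 118 mm. I'll press on to about 147.5.

carry_out --pt "0 0 0 0 0 0.008 1" --pt "0 0 0 0 0 0.016 1" --pt "0 0 0 0 0 0.024 1" --pt "0 0 0 0 0 0.024 1"

```text
clock: 17.73
eef_pos: [519.6, -27.1, 157.9]
tcp_rot: [-3.141, -0.0, 1.766]
contact_force: [0.3, -0.1, 1.9]
opening: 0.095
grasp_force: 79.3
```

carry_out --pt "0 0 0 0 0 0.008 1" --pt "0 0 0 0 0 0.016 1" --pt "0 0 0 0 0 0.022 1" --pt "0 0 0 0 0 0.022 1"

```text
clock: 18.23
eef_pos: [519.6, -27.1, 152.5]
tcp_rot: [-3.142, -0.0, 1.766]
contact_force: [-0.6, 1.9, 2.8]
opening: 0.099
grasp_force: 79.3
```

carry_out --pt "0 0 0 0 0 0.008 1" --pt "0 0 0 0 0 0.016 1" --pt "0 0 0 0 0 0.02 1" --pt "0 0 0 0 0 0.02 1"

```text
clock: 18.73
eef_pos: [519.8, -27.2, 147.5]
tcp_rot: [3.141, 0.0, 1.766]
contact_force: [-0.6, 0.2, 2.4]
opening: 0.096
grasp_force: 79.4
```

```bash
python3 - <<'E'
from h import *
st()
E
```

```text
18.73 [519.8 -27.2 147.5] [3.141 0.    1.766] F [-0.64  0.18  2.37] M [ 0.37 -0.02  0.03] op 0.096 g 79.4
```

carry_out --pt "0 0 0 0 0 0.008 1" --pt "0 0 0 -0.012 0 0.008 1" --pt "0 0 0 -0.024 0 0.008 1" --pt "0 0 0 -0.036 0 0.008 1" --pt "0 0 0 -0.048 0 0.008 1" --pt "0 0 0 -0.048 0 0.008 1"

```text
clock: 19.48
eef_pos: [522.1, -39.9, 145.5]
tcp_rot: [3.141, 0.001, 1.766]
contact_force: [0.9, -4.8, 0.0]
opening: 0.097
grasp_force: 79.4
```

carry_out --pt "0 0 0 -0.01 0 0 1" --pt "0 0 0 -0.02 0 0 1" --pt "0 0 0 -0.02 0 0 1"

```text
clock: 19.85
eef_pos: [522.6, -43.8, 145.2]
tcp_rot: [-3.141, -0.0, 1.766]
contact_force: [0.6, 0.2, -3.2]
opening: 0.101
grasp_force: 79.0
```

```bash
python3 - <<'E'
from h import *
st(); snap('scene','s5.png'); i=cv2.imread('pics/s5.png'); e=r.sense()['eef_pos']; p=proj('scene',[e-[0,0,40]])[0]
x,y=int(p[0])-40,int(p[1])-50; cv2.imwrite('pics/s5c.png',cv2.resize(i[y:y+80,x:x+80],(560,560),interpolation=cv2.INTER_CUBIC))
E
```

```text
19.85 [522.6 -43.8 145.2] [-3.141 -0.     1.766] F [ 0.64  0.18 -3.18] M [-0.04 -0.01  0.01] op 0.101 g 79.0
```

View pics/s5c.png

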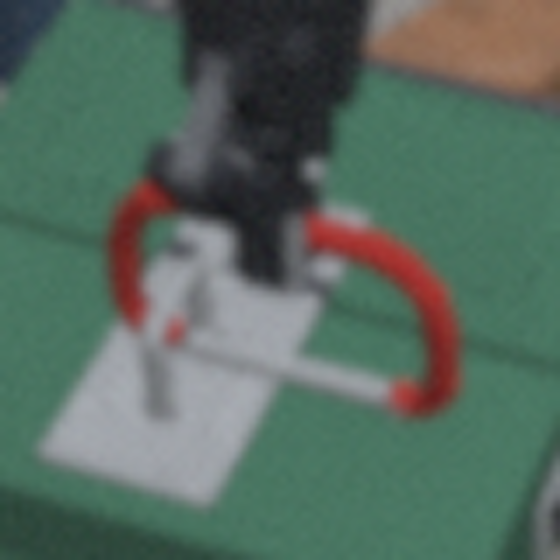

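The force has fallen back to bare weight, so the gate snapped shut. The picture shows the staple between the bow and the nose, around (150,320). I'll slide fully home, then pull up.

carry_out --pt "0 0 0 -0.008 0 0 1" --pt "0 0 0 -0.016 0 0 1" --pt "0 0 0 -0.016 0 -0.008 1" --pt "0 0 0 -0.016 0 -0.012 1" --pt "0 0 0 -0.016 0 -0.012 1"

```text
clock: 20.52
eef_pos: [523.8, -47.8, 148.7]
tcp_rot: [3.141, 0.0, 1.766]
contact_force: [0.0, 0.5, -2.8]
opening: 0.099
grasp_force: 79.0
```

carry_out --pt "0 0 0 0 0 -0.003 1" --pt "0 0 0 0 0 -0.006 1" --pt "0 0 0 0 0 -0.006 1"

```text
clock: 20.9
eef_pos: [523.7, -47.8, 150.1]
tcp_rot: [3.142, 0.0, 1.766]
contact_force: [0.1, 0.8, -2.5]
opening: 0.095
grasp_force: 79.0
```

carry_out --pt "0 0 0 0 0 -0.002 1" --pt "0 0 0 0 0 -0.004 1" --pt "0 0 0 0 0 -0.004 1"

```text
clock: 21.28
eef_pos: [523.6, -47.8, 151.0]
tcp_rot: [-3.141, -0.0, 1.766]
contact_force: [0.4, 0.6, -2.6]
opening: 0.101
grasp_force: 79.0
```

carry_out --pt "0 0 0 0 0 -0.002 1" --pt "0 0 0 0 0 -0.004 1" --pt "0 0 0 0 0 -0.004 1"

```text
clock: 21.65
eef_pos: [523.4, -47.5, 151.7]
tcp_rot: [-3.141, -0.001, 1.766]
contact_force: [0.2, 2.7, -9.1]
opening: 0.098
grasp_force: 78.4
```

carry_out --pt "0 0 0 0 0 -0.001 1" --pt "0 0 0 0 0 -0.0016 1" --pt "0 0 0 0 0 -0.0016 1"

```text
clock: 22.02
eef_pos: [523.3, -47.4, 152.0]
tcp_rot: [-3.141, -0.001, 1.766]
contact_force: [0.9, 4.6, -12.7]
opening: 0.098
grasp_force: 77.9
```

The net pull is about 10 N and it is caught. I'll lower it gently, then release.

carry_out --pt "0 0 0 0 0 0.012 1" --pt "0 0 0 0.003 0 0.028 1" --pt "0 0 0 0.003 0 0.044 1" --pt "0 0 0 0.003 0 0.06 1" --pt "0 0 0 0.003 0 0.066 1" --pt "0 0 0 0.003 0 0.066 1"

```text
clock: 22.78
eef_pos: [523.5, -47.1, 135.8]
tcp_rot: [-3.141, -0.0, 1.766]
contact_force: [0.0, 0.2, -2.8]
opening: 0.1
grasp_force: 78.9
```

carry_out --pt "0 0 0 0 0 0 0.7" --pt "0 0 0 0 0 0 0.5" --pt "0 0 0 0 0 0 0" --pt "0 0 0 0 0 0 -1" --pt "0 0 0 0 0 0 -1" --pt "0 0 0 0 0 0 -1" --pt "0 0 0 0 0 0 -1" --pt "0 0 0 0 0 0 -1" --force 20

```text
clock: 23.78
eef_pos: [523.6, -47.1, 135.9]
tcp_rot: [-3.142, 0.0, 1.766]
contact_force: [0.5, 0.9, -0.0]
opening: 0.996
grasp_force: 0.0
```

carry_out --pt "0 0 0 0 0 -0.03 -1" --pt "0 0 0 0 0 -0.07 -1" --pt "0 0 0 0 0 -0.13 -1" --pt "0 0 0 0 0 -0.25 -1" --pt "0 0 0 -0.4 0 -0.4 -1" --pt "0 0 0 -0.5 0 -0.4 -1" --pt "0 0 0 -0.5 0 -0.4 -1" --pt "0 0 0 -0.5 0 -0.4 -1"

```text
clock: 24.78
eef_pos: [547.5, -169.8, 236.4]
tcp_rot: [3.141, -0.0, 1.764]
contact_force: [-1.2, 0.4, 0.1]
opening: 1.003
grasp_force: 0.0
```

```bash
python3 - <<'E'
from h import *
st(); snap('scene','s6.png'); snap('wrist','w6.png'); i=cv2.imread('pics/s6.png')
A=cv2.resize(i[120:220,230:330],(400,400),interpolation=cv2.INTER_CUBIC); j=cv2.imread('pics/w6.png'); B=cv2.resize(j[0:250,195:445],(400,400))
cv2.imwrite('pics/s6c.png',np.hstack([A,B]))
E
```

```text
24.77 [ 547.5 -169.8  236.4] [ 3.141 -0.     1.764] F [-1.15  0.4   0.08] M [-0.    0.    0.03] op 1.003 g 0.0
```

View pics/s6c.png

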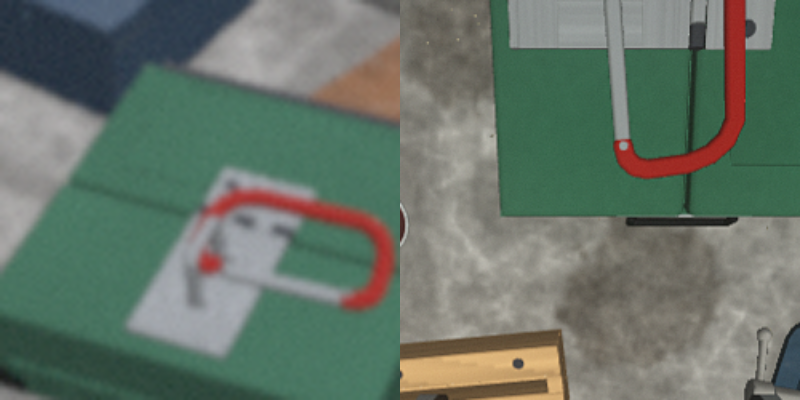

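The carabiner lies on its side across the deck with the bow under the bar, the nose at about (210,262) and the gate shut. The hasp is flat. I'll hand the job in.

```bash
python3 -c "
from rig import r
print(r.sign_off())"
```

```text
the job is handed in; nothing more can be done
None
```

The hasp is flat over the staple and the carabiner is hooked on the bar with its gate shut; a pull of about 10 N upward held, the lid stayed shut, and I let go and handed the job in at about 25 s.

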